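# Set the laser module on the beam line with a straightedge

### The arm

A 6-joint arm with a two-finger parallel gripper is mounted at the origin on the work surface. World frame = base frame: x ahead of the robot, y to its left, z up, the work surface at z = 0. Lengths are in m, angles in rad, forces in N, time in s.
With the tool pointing down it reaches from about 0.3 to 0.775 m from the base axis. Payload 14.6 kg.
Tool frame: the origin (TCP) lies at the very end of the fingers, on their centre line; the grasp point (between the pads) lies 19 mm behind it (ctrl.grip_depth is the distance from the TCP to the grasp point, in m); z points along the fingers, y is the line along which they close (so a half turn about z gives the same grasp; the last joint's range is limited). The gripper opens to 85 mm and grips with 20 to 120 N. Pads are 22 mm wide; open, the fingers measure 114 mm over their backs; the gripper's body (76 mm by 85 mm) begins 54 mm behind the grasp point. The pads swing forward as they close: fully open they stand 13 mm farther back than shut.
Start: joints at [-1.283, 0.3, 1.521, -0, 1.321, -0.067], TCP at [0.191, -0.516, 0.231] pointing down, gripper open.
Joint ranges: [-3.03, 3.03], [-0.79, 2.21], [0.23, 2.52], [-1.04, 4.18], [0, 3.07], [-2.55, 2.55]. Speed limits (rad/s): [2.22, 2.22, 2.57, 3.14, 3.14, 3.14].

### API

Orientations are given as a rotation vector (axis times angle).
In Python, from rig import readout, eyes, job_done, ctrl gives the robot as it stands.
- The arm moves only by the shell command python3 -m inch 'ROWS'. ROWS is JSON, a list of rows, each a list of 7 numbers: the opening in per cent of the stroke, from 0 (shut) to 100 (fully open), then the shift along the world's x, y, z in mm, then the turn, a rotation vector about the world's x, y, z in rad. A call has 1 to 8 rows; each row is the pose to reach, as a shift and turn from the pose commanded when the call began; what a row does not reach only later rows make up. A row lasts 1/10 s, in which the tool goes at most 50 mm and 8.59 degrees, less where a joint would pass 70% of its speed; a pose out of reach is approached as far as the arm can. A call with a gripper value outside its range is refused whole. The fingers move at their own pace and stop on an object; the grip force is fixed at half the most. Time passes only in rows, so rows that repeat a pose let the fingers close. It gives the time, the measured TCP pose, the force, the opening and the grip force at its end, in the units of the state.
- readout.state(): the state, without advancing time (a new reading comes with each control period).
- eyes.snapshot(name): name is "scene" or "top"; returns (picture, depth): 400x640x3 uint8, blue, green, red; 400x640 float32, m along the optical axis (not along the pixel's ray), 0 where there is no reading.
- eyes.camera_model(name): a dict with "intrinsics" (3x3 intrinsics, pixels), "eye" and "rotation" of the camera in the world. Camera axes: x right, y up, looking along -z (the intrinsics and any distortion apply to the point x, -y, -z); pixel columns grow to the right and rows downward; lengths in m; the calibration is good to about 2 mm. A picture is of the moment at which its call begins. camera_model takes no time and is no camera call.
- job_done(): hands the job in; it is judged then, once.
The state is a dict: "time": time; "joints": joint angles; "joint_vel": joint speeds; "joint_torque": joint torques, N m; "tool_pos": TCP position; "orientation": TCP orientation; "force": force on the tool from outside, world axes, zero at the start; "torque": the same for the moment, N m; "grip_width": finger opening in m; "grip_force": force on a finger pad.
Only numpy, scipy, OpenCV 4.12 (cv2) and the standard library are available. Lean on these libraries where they do the work, as an engineer would, in place of code of your own. Each camera call takes 0.05 s, during which the arm holds its last target. There are 200 camera calls.

### The job

Slide the straightedge over the optical table until one long edge touches the steel screw tips of both red stops at the same time, and hold it there for a moment with a light push. Then bring the teal laser module to the straightedge's other edge, somewhere between the two stops, and press its long side gently against it until it sits flush, with the straightedge still on both stops; leave everything standing there. The stops are held only by magnets, so never push hard, and leave the other things on the table as they are.

Things in the scene. Friction and masses are not known exactly. Their poses are not given: they have to be found in the camera images.
- stop_a: Left stop (larger y): a red block 28 mm deep (its x), 22 wide, 30 high, held by its magnet. From its -x face, 14 mm in front of the origin, a steel screw 8 mm above the table sticks out towards the straightedge; its 8 mm ball tip (stop_a_tip) ends 6 to 18 mm in front of that face, set anew each time on each stop, not measured: see or feel it. Limit 10 N. Origin: centre of the underside.
- stop_b: Right stop (smaller y), built like the left one, its own screw setting (stop_b_tip), limit 10 N, 150 to 170 mm from the left one and facing the same way; the stops stand farther from the robot than the straightedge. Origin: centre of the underside.
- straightedge: Loose aluminium straightedge lying flat: bar 250 mm long (its y), 30 wide (its x), 12 thick, 0.25 kg. Blue grip rib on its middle: 10 mm wide, 120 long, top 28 mm above the table. Origin: centre of the underside. Its +x edge starts facing the stops, up to 0.22 rad out of line. It slides with 1 to 4 N, more if borne down on. A light push of 7 N at its middle seats it: 2 to 5 N per stop.
- laser: Loose teal laser module, a box 64 mm long (its y, the beam's way), 48 wide (its x), 36 high, black fins on top to 39 mm, 0.3 kg. Origin: centre of the underside; z up. It starts left or right of the straightedge, yaw within 0.5 rad. Flush: a long side (64 mm) lies along the free edge, its centre 39 mm from the straightedge's centre line; 8 N at its middle seats it.
- detector: Loose black detector module of the same shape and size as the laser, on the opposite side: a bystander. Origin: centre of its underside.
- lens_post: Loose lens mount on a pedestal, 118 mm tall, 31 mm foot, beyond the stops: a bystander. Origin: centre of its foot.
- iris_post: Loose brass-faced mount on a pedestal, 118 mm tall, 31 mm foot, beyond the stops: a bystander. Origin: centre of its foot.
- driver: Red-handled screwdriver, 170 mm long, lying on the left: a bystander.
- fork: Black clamping fork, 64 by 32 by 9 mm, 15 mm over its screw head, lying on the right: a bystander.
- optic_case: White optic case, 55 by 55 by 18 mm, on the right: a bystander.
- screw_tray: Yellow screw tray, 90 by 130 by 28 mm, far left: a bystander.
Mind the look-alikes: they are no part of the job. What is shaped like the stop_a but green or white is not meant.

How it is judged:
On the way, in this order (a step that is already met when the one before it is completed fails the run):
1. the straightedge presses on both stops at once (at least 1 N on each, for 0.3 s), with the laser module still clear of it (contact force between straightedge and stop_a above 1 N and contact force between straightedge and stop_b above 1 N and contact force between straightedge and laser below 0.1 N), for 0.3 s.
2. the laser module presses the straightedge (at least 1.5 N, for 0.3 s) while this presses both stops (at least 0.4 N on each) (contact force between straightedge and laser above 1.5 N and contact force between straightedge and stop_a above 0.4 N and contact force between straightedge and stop_b above 0.4 N), for 0.3 s.
At the end, for the whole second after the job is handed in: The straightedge lies flat with one long edge within 1.5 mm of both screw tips, the laser module stands upright against its other edge with its centre between the two stops, its long side within 1.5 mm of the edge and parallel to it within 0.026 rad, both at rest (((x of stop_a_tip in the frame of straightedge between 0.012 and 0.0165 m and x of stop_b_tip in the frame of straightedge between 0.012 and 0.0165 m and x of laser in the frame of straightedge between -0.0405 and -0.034 m) or (x of stop_a_tip in the frame of straightedge between -0.0165 and -0.012 m and x of stop_b_tip in the frame of straightedge between -0.0165 and -0.012 m and x of laser in the frame of straightedge between 0.034 and 0.0405 m)) and y of stop_a in the frame of straightedge between -0.125 and 0.125 m and y of stop_b in the frame of straightedge between -0.125 and 0.125 m and ((y of stop_a in the frame of laser above 0 m and y of stop_b in the frame of laser below 0 m) or (y of stop_a in the frame of laser below 0 m and y of stop_b in the frame of laser above 0 m)) and angle between the y axis of laser and the y axis of straightedge, either way round below 0.026 rad and angle between each of straightedge, laser's own z axis and vertical below 0.03 rad and linear speed of each of straightedge, laser below 0.005 m/s); the robot touches nothing.
It fails at once if a stop is pushed with more than 10 N (contact force between any of stop_a, stop_b and anything else above 10 N).
It fails at once if the laser module is tipped by more than 0.35 rad (angle between laser's own z axis and vertical above 0.35 rad).
It fails at once if a bystander is moved by more than 15 mm (distance of any of detector, lens_post, iris_post, driver, fork, optic_case, screw_tray from where it was at the start of the episode above 0.015 m).
It also fails if it takes over 69 s, if anything falls off the work surface, if the arm or the gripper's body presses on something with over 40 N, if the wrist force passes 120 N, or if a joint passes its speed limit or range.

## Working session

There is one attempt and no reset: what is moved stays moved. The work goes in short steps, Python scripts to look and compute and a shell command to move; the robot and the scene stay as the last step left them, time stands still between calls to the robot, and variables do not carry over. Pictures are saved under pics/ and viewed, at most 13 in all, crops included, and the job is handed in when it is done.

```bash
ls; mkdir -p pics
cat > h.py <<'E'
import numpy as np, cv2
from rig import readout, eyes, job_done, ctrl
def snap(n,out=None,crop=None,k=1):
    p,d=eyes.snapshot(n)
    np.savez('/tmp/%s.npz'%n,p=p,d=d)
    if out:
        q=p if crop is None else p[crop[1]:crop[3],crop[0]:crop[2]]
        cv2.imwrite('pics/'+out,cv2.resize(q,None,fx=k,fy=k,interpolation=cv2.INTER_CUBIC))
    return p,d
def load(n):
    z=np.load('/tmp/%s.npz'%n);return z['p'],z['d']
def world(n,u,v,d=None,z=None):
    m=eyes.camera_model(n);K=np.array(m['intrinsics']);R=np.array(m['rotation']);e=np.array(m['eye'])
    r=np.linalg.inv(K)@np.array([u,v,1.]);r=R@np.array([r[0],-r[1],-r[2]])
    s=d if z is None else (z-e[2])/r[2]
    return e+s*r
E
python3 - <<'E'
from h import *
snap('top','t1.png');snap('scene','s1.png')
for n in('top','scene'):print(eyes.camera_model(n))
print(readout.state())
E
```

```text
pics
{'intrinsics': array([[398.29614727,   0.        , 319.48985073],
       [  0.        , 398.29614727, 193.80105188],
       [  0.        ,   0.        ,   1.        ]]), 'eye': array([0.38631821, 0.02433569, 1.09621877]), 'rotation': array([ 0.13121203, -0.15938987, -1.55333905])}
{'intrinsics': array([[412.04073781,   0.        , 319.65384862],
       [  0.        , 412.04073781, 198.62742126],
       [  0.        ,   0.        ,   1.        ]]), 'eye': array([ 1.04292249, -0.65248305,  0.75311916]), 'rotation': array([0.83283958, 0.25081235, 0.54598657])}
{'time': 0.1, 'joints': array([-1.28260972e+00,  3.00424668e-01,  1.52155392e+00, -2.48558850e-05,
        1.32065604e+00, -6.66184620e-02]), 'joint_vel': array([-0.00015865, -0.00207073, -0.00246155, -0.0018342 ,  0.00041836,
       -0.00097003]), 'joint_torque': array([ 2.96150014e-03, -5.44378459e+01, -3.62373126e+01, -1.18918729e-05,
        2.97159553e-03,  3.64099969e-05]), 'tool_pos': array([ 0.19099579, -0.51554508,  0.23075826]), 'orientation': array([-3.09126817e+00, -5.54235015e-01,  2.18472143e-04]), 'force': array([-0.3362888 , -0.78460179, -0.0024759 ]), 'torque': array([-0.01279442,  0.02859006, -0.04035673]), 'grip_force': 0.0, 'grip_width': 0.08539265143042354}
```

View pics/t1.png

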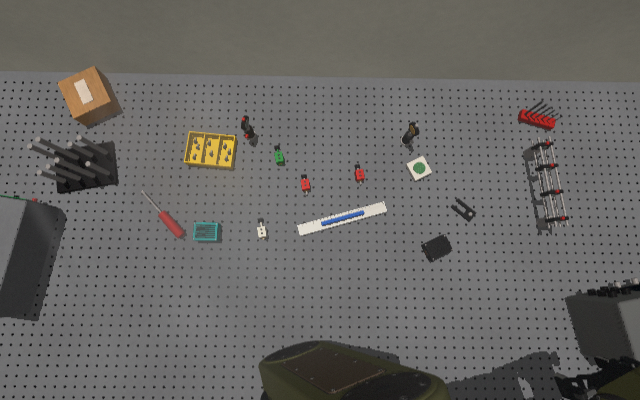

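View pics/s1.png

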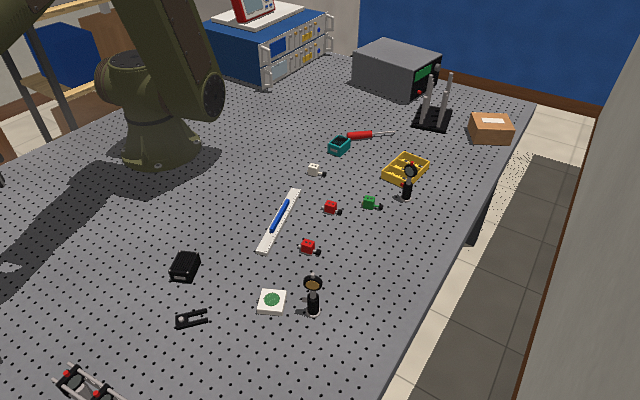

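```bash
sed -i "s/R=np.array(m\['rotation'\])/R=cv2.Rodrigues(np.array(m['rotation']))[0]/" h.py
python3 - <<'E'
from h import *
p,d=load('top')
cv2.imwrite('pics/t2.png',cv2.resize(p[135:260,185:400],None,fx=3.7,fy=3.7,interpolation=cv2.INTER_CUBIC))
for u,v in((305,184),(360,174),(342,218),(205,232),(436,248),(262,229),(279,155)):
    print(u,v,world('top',u,v,d[v,u]).round(4), d[v,u])
for u,v in((200,300),(500,300)):print(world('top',u,v,d[v,u]))
E
```

```text
305 184 [0.6126 0.0461 0.0322] 1.0870332
360 174 [ 0.6436 -0.1049  0.0295] 1.0978498
342 218 [ 0.5209 -0.0552  0.0298] 1.0740889
205 232 [0.4785 0.3094 0.0316] 1.0584315
436 248 [ 0.4432 -0.3045  0.0367] 1.0571694
262 229 [0.488  0.1582 0.0352] 1.059171
279 155 [0.6951 0.1198 0.0266] 1.1064391
[ 0.30082852  0.31974152 -0.00051896]
[ 0.3083034  -0.4834905  -0.00098593]
```

View pics/t2.png

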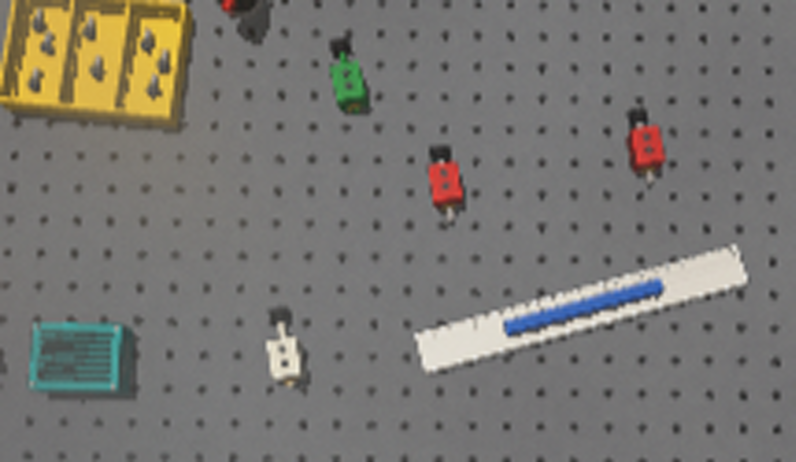

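Run:
```python
from h import *
def c(x,y,z): return world('top',185+x/3.7,135+y/3.7,z=z)[:2]
a=c(451,215,.008);b=c(650,180,.008)
print('tips',a,b); n=np.array([-(b-a)[1],(b-a)[0]]);n/=np.linalg.norm(n);print('n ang',np.arctan2(n[1],n[0]),np.linalg.norm(a-b))
s=[c(*q,.012) for q in((415,335),(426,373),(747,283),(737,246))]
y=(s[0]+s[1]-s[2]-s[3])/2;print('se',np.mean(s,0),np.linalg.norm(y),'xang',np.arctan2(-y[0],y[1]))
l=[c(*q,.036) for q in((35,323),(30,387),(118,390),(122,325))]
y=(l[0]+l[1]-l[2]-l[3])/2;print('laser',np.mean(l,0),np.linalg.norm(y),'xang',np.arctan2(-y[0],y[1]))
r=[c(*q,.028) for q in((503,320),(508,335),(663,293),(660,280))];print('rib',np.mean(r,0))
p,d=load('top')
# depth based cloud check
v,u=np.mgrid[140:280,180:400];h=np.array([[*world('top',x,y,d[y,x])] for x,y in zip(u.ravel(),v.ravel())])
col=p[v.ravel(),u.ravel()].astype(int)
hsv=cv2.cvtColor(p,cv2.COLOR_BGR2HSV)[v.ravel(),u.ravel()]
for nm,m in(('teal',(abs(hsv[:,0].astype(int)-88)<8)&(hsv[:,1]>90)),('blue',(abs(hsv[:,0].astype(int)-110)<8)&(hsv[:,1]>120)),('red',(hsv[:,0]<6)&(hsv[:,1]>150)),):
    q=h[m];print(nm,m.sum(),q.mean(0),cv2.minAreaRect((q[:,:2]*1000).astype(np.float32)))
```

```text
tips [0.59197959 0.04086788] [ 0.62108963 -0.10915862]
n ang 0.191651216760115 0.15282456002740236
se [ 0.52185996 -0.05772764] 0.24846862560542674 xang 0.2848556856320202
laser [0.48008142 0.30671547] 0.06239515978031775 xang -0.01609052646810716
rib [ 0.52129784 -0.05746632]Traceback (most recent call last):
  File "<stdin>", line 12, in <module>
  File "h.py", line 13, in world
    m=eyes.camera_model(n);K=np.array(m['intrinsics']);R=cv2.Rodrigues(np.array(m['rotation']))[0];e=np.array(m['eye'])
ValueError: time passes only in moves, steps and waits
```

```bash
python3 -m inch '[[100,40,57,-10,0,0,0.14],[100,80,114,-20,0,0,0.28],[100,120,171,-30,0,0,0.42],[100,160,228,-40,0,0,0.56],[100,165,229,-50,0,0,0.7],[100,165,229,-60,0,0,0.75],[100,165,229,-60,0,0,0.75],[100,165,229,-60,0,0,0.75]]'; python3 -m inch '[[100,40,57,-10,0,0,0.14],[100,80,114,-20,0,0,0.28],[100,120,171,-30,0,0,0.42],[100,160,228,-50,0,0,0.56],[100,165,229,-70,0,0,0.7],[100,165,229,-80,0,0,0.75],[100,165,229,-80,0,0,0.75],[100,165,229,-80,0,0,0.75]]'
```

```text
time: 0.9
tool_pos: [0.3562, -0.2863, 0.1711]
orientation: [-2.673, -1.65, 0.001]
force: [-1.3, -0.1, -0.7]
grip_width: 0.0854
grip_force: 0.0
time: 1.7
tool_pos: [0.5211, -0.0585, 0.0911]
orientation: [-1.886, -2.512, 0.001]
force: [0.4, -0.5, -0.0]
grip_width: 0.0854
grip_force: 0.0
```

```bash
python3 -m inch '[[45,0,1,-20],[45,0,1,-40],[45,0,1,-60],[45,0,1,-74],[45,0,1,-74]]' ; python3 -m inch '[[45,0,1,-20,0,0,0],[45,0,1,-40,0,0,0],[45,0,1,-60,0,0,0],[45,0,1,-74,0,0,0],[45,0,1,-74,0,0,0],[0,0,1,-74,0,0,0],[0,0,1,-74,0,0,0],[0,0,1,-74,0,0,0]]'; python3 -m inch '[[0,0,0,0,0,0,0],[0,0,0,0,0,0,0],[0,0,0,0,0,0,0]]'
```

```text
time: 2.5
tool_pos: [0.5219, -0.0572, 0.0188]
orientation: [1.883, 2.511, 0.001]
force: [-1.6, -1.6, 5.9]
grip_width: 0.0079
grip_force: 59.4
time: 2.8
tool_pos: [0.5219, -0.0572, 0.0188]
orientation: [1.883, 2.511, 0.001]
force: [-1.3, -2.2, 6.5]
grip_width: 0.0079
grip_force: 59.4$[0]: bad value
```

```bash
python3 -m inch '[[0,0,0,3,0,0,0],[0,10,3,3,0,0,-0.015],[0,20,6,3,0,0,-0.03],[0,30,9,3,0,0,-0.05],[0,40,12,3,0,0,-0.07],[0,50,15,3,0,0,-0.09],[0,59,18,3,0,0,-0.093],[0,59,18,2,0,0,-0.093]]'
python3 - <<'E'
from h import *
snap('top','t3.png',(265,140,405,245),5)
snap('scene','s3.png',(220,150,400,285),4.4)
print(readout.state()['force'],readout.state()['tool_pos'])
E
```

```text
time: 3.6
tool_pos: [0.5811, -0.0383, 0.0193]
orientation: [1.999, 2.423, 0.001]
force: [0.6, -0.2, -2.6]
grip_width: 0.0079
grip_force: 58.9
[ 0.08126951  0.17517016 -2.88824916] [ 0.57985946 -0.03865502  0.01888906]
```

View pics/t3.png

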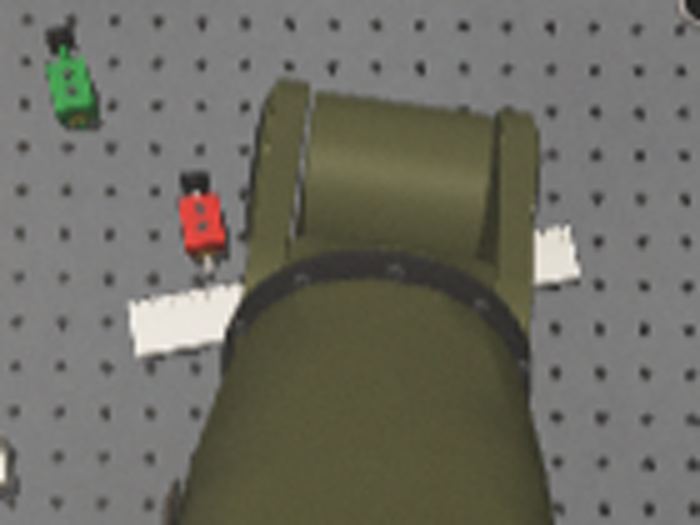

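View pics/s3.png

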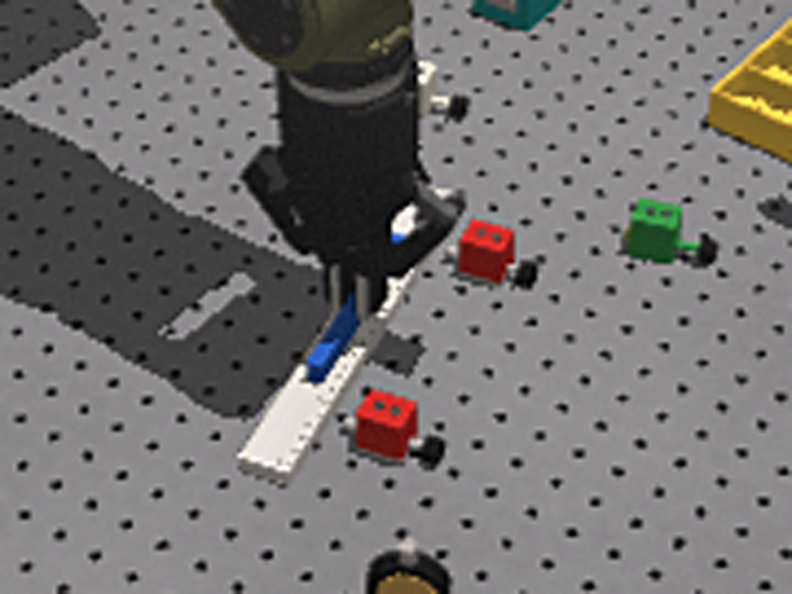

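```bash
python3 -m inch '[[40,0,0,-1,0,0,0],[40,0,0,-1,0,0,0],[40,0,0,-1,0,0,0],[40,0,0,20,0,0,0],[40,-10,-2,50,0,0,0],[0,-50,-10,50,0,0,0],[0,-54,-10,50,0,0,0],[0,-54,-10,50,0,0,0]]'; python3 -m inch '[[0,0,0,-20,0,0,0],[0,0,0,-40,0,0,0],[0,0,0,-60,0,0,0],[0,0,0,-63,0,0,0],[0,0,0,-63,0,0,0]]'
```

```text
time: 4.5
tool_pos: [0.5258, -0.0489, 0.0698]
orientation: [2.0, 2.422, 0.001]
force: [0.0, -0.1, 0.7]
grip_width: 0.0003
grip_force: 0.0
time: 5.0
tool_pos: [0.5265, -0.0486, 0.0061]
orientation: [-1.999, -2.423, 0.0]
force: [0.1, -0.4, 0.3]
grip_width: -0.0
grip_force: 0.0
```

```bash
python3 -m inch '[[0,4,0.8,0,0,0,0],[0,8,1.6,0,0,0,0],[0,11,2.1,0,0,0,0],[0,13,2.5,0,0,0,0],[0,15,2.9,0,0,0,0],[0,17,3.3,0,0,0,0],[0,19,3.7,0,0,0,0],[0,20,3.9,0,0,0,0]]'; python3 -m inch '[[0,1,0.2,0,0,0,0],[0,2,0.4,0,0,0,0],[0,3,0.6,0,0,0,0]]';python3 -m inch '[[0,1,0.2,0,0,0,0],[0,2,0.4,0,0,0,0]]'
```

```text
time: 5.8
tool_pos: [0.5462, -0.0448, 0.0063]
orientation: [1.999, 2.423, 0.0]
force: [0.7, 0.3, 0.4]
grip_width: 0.0001
grip_force: 0.0
time: 6.1
tool_pos: [0.5491, -0.0442, 0.0063]
orientation: [-1.999, -2.423, 0.0]
force: [-0.2, 0.3, -0.7]
grip_width: -0.0001
grip_force: 0.0
time: 6.3
tool_pos: [0.5511, -0.0438, 0.0063]
orientation: [-2.0, -2.423, 0.0]
force: [0.3, 0.8, 0.4]
grip_width: -0.0002
grip_force: 0.0
```

Run:
```python
from h import *
snap('scene','s4.png',(250,190,360,265),7)
print(readout.state()['force'],readout.state()['tool_pos'])
```

```text
[ 0.10307791 -0.05955457 -0.11996333] [ 0.55124479 -0.04380747  0.00628426]
```

View pics/s4.png

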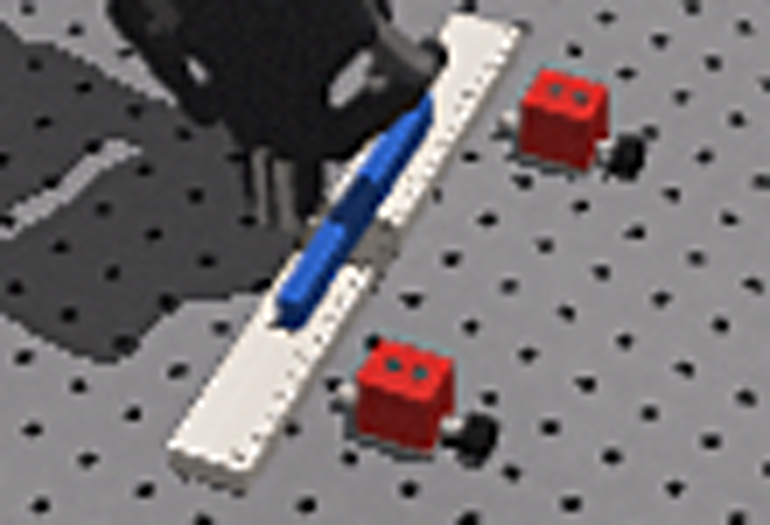

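```bash
for i in 1; do :; done; python3 -m inch '[[0,1,0.2,0,0,0,0],[0,2,0.4,0,0,0,0],[0,3,0.6,0,0,0,0],[0,4,0.8,0,0,0,0]]'|sed -n 1,4p; python3 -m inch '[[0,1,0.2,0,0,0,0],[0,2,0.4,0,0,0,0]]'|sed -n 1,4p;python3 -m inch '[[0,1,0.2,0,0,0,0],[0,2,0.4,0,0,0,0]]'|sed -n 1,4p
```

```text
time: 6.75
tool_pos: [0.5552, -0.043, 0.0063]
orientation: [1.999, 2.423, -0.0]
force: [-0.1, 0.1, -0.4]
time: 6.95
tool_pos: [0.5571, -0.0426, 0.0063]
orientation: [-2.0, -2.423, 0.0]
force: [0.6, 0.0, -1.0]
time: 7.15
tool_pos: [0.559, -0.0422, 0.0062]
orientation: [-1.999, -2.423, 0.001]
force: [-2.4, -0.4, 2.1]
```

```bash
python3 -m inch '[[0,1,0.2,0,0,0,0],[0,2,0.4,0,0,0,0]]'|sed -n '2p;4p';python3 -m inch '[[0,1,0.2,0,0,0,0],[0,2,0.4,0,0,0,0]]'|sed -n '2p;4p';python3 -m inch '[[0,1,0.2,0,0,0,0]]'|sed -n '2p;4p'
```

```text
tool_pos: [0.561, -0.0418, 0.0062]
force: [-2.8, 0.0, 1.4]
tool_pos: [0.5631, -0.0414, 0.0063]
force: [-1.3, -1.6, 1.0]
tool_pos: [0.5641, -0.0412, 0.0063]
force: [-3.0, 0.3, 0.8]
```

```bash
python3 -m inch '[[0,0.5,0.1,0,0,0,0],[0,1,0.2,0,0,0,0]]'|sed -n '2p;4p';python3 -m inch '[[0,0.5,0.1,0,0,0,0],[0,1,0.2,0,0,0,0]]'|sed -n '2p;4p'
```

```text
tool_pos: [0.5651, -0.041, 0.0063]
force: [-2.6, -1.2, 1.6]
tool_pos: [0.5661, -0.0408, 0.0063]
force: [-1.8, -0.2, -0.1]
```

Run:
```python
from h import *
snap('scene','s5.png',(250,190,360,265),7)
```

```text
(no output)
```

View pics/s5.png

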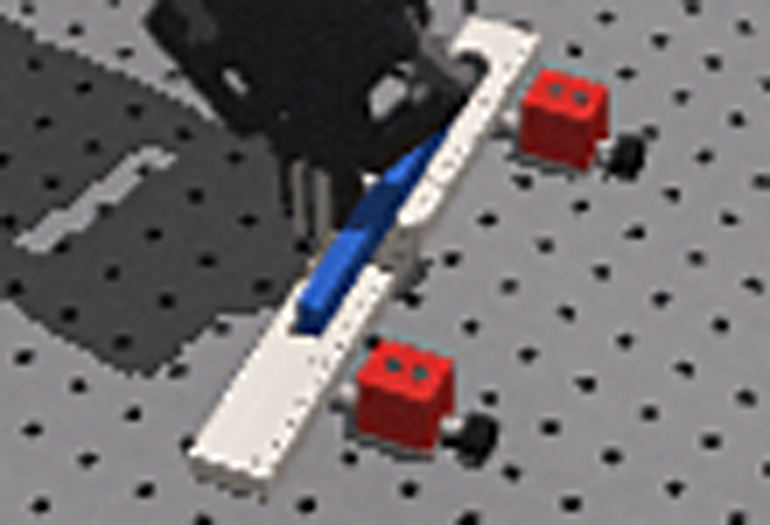

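```bash
for k in 1; do python3 -m inch '[[0,0.5,0.1,0,0,0,0],[0,0.5,0.1,0,0,0,0]]'|sed -n '2p;4p';python3 -m inch '[[0,0.5,0.1,0,0,0,0],[0,0.5,0.1,0,0,0,0]]'|sed -n '2p;4p';python3 -m inch '[[0,0.5,0.1,0,0,0,0],[0,0.5,0.1,0,0,0,0]]'|sed -n '2p;4p'; done
```

```text
tool_pos: [0.5666, -0.0407, 0.0063]
force: [-1.0, 0.3, 0.1]
tool_pos: [0.5672, -0.0406, 0.0063]
force: [-0.6, 0.6, 0.3]
tool_pos: [0.5676, -0.0405, 0.0063]
force: [-1.6, 0.5, 0.3]
```

```bash
python3 -m inch '[[0,0.5,0.1,0,0,0,0],[0,0.5,0.1,0,0,0,0]]'|sed -n '2p;4p';python3 -m inch '[[0,0.5,0.1,0,0,0,0],[0,0.5,0.1,0,0,0,0]]'|sed -n '2p;4p'
```

```text
tool_pos: [0.568, -0.0405, 0.0063]
force: [-2.5, -0.8, 0.4]
tool_pos: [0.5686, -0.0404, 0.0063]
force: [-2.7, -2.4, 0.6]
```

```bash
python3 -m inch '[[0,0.5,0.1,0,0,0,0],[0,0.5,0.1,0,0,0,0]]'|sed -n '2p;4p';python3 -m inch '[[0,0.5,0.1,0,0,0,0],[0,0.5,0.1,0,0,0,0]]'|sed -n '2p;4p'
```

```text
tool_pos: [0.5688, -0.0404, 0.0062]
force: [-5.2, -2.3, 1.2]
tool_pos: [0.5689, -0.0403, 0.0062]
force: [-8.1, -3.3, 4.3]
```

```bash
python3 -m inch '[[0,0,0,0,0,0,0],[0,0,0,0,0,0,0],[0,0,0,0,0,0,0],[0,0,0,0,0,0,0],[0,0,0,0,0,0,0]]'|sed -n '2p;4p'
python3 - <<'E'
from h import *
for i in range(6): s=readout.state(); print(s['force'].round(1)); snap('scene')
p,d=load('scene'); cv2.imwrite('pics/s6.png',cv2.resize(p[190:265,250:360],None,fx=7,fy=7,interpolation=cv2.INTER_CUBIC))
E
```

```text
tool_pos: [0.5689, -0.0403, 0.0062]
force: [-7.7, -3.3, 4.5]
[-7.7 -3.3  4.5]
[-7.5 -3.3  4.3]
[-7.2 -2.5  3.1]
[-7.1 -2.8  4. ]
[-7.5 -3.5  4.2]
[-8.4 -4.3  3.7]
```

View pics/s6.png

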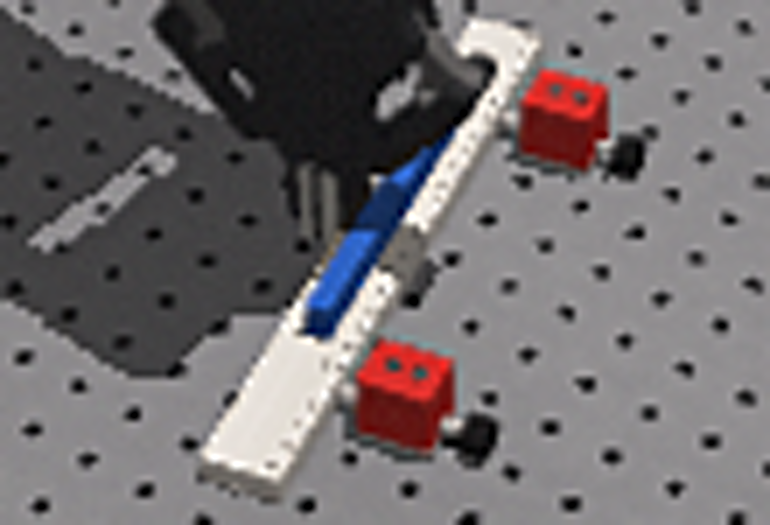

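```bash
python3 -m inch '[[0,-5,-1,0,0,0,0],[0,-20,-4,0,0,0,0],[0,-22,-4,50,0,0,0],[20,-30,-4,90,0,0,0],[60,-40,40,95,0,0,-0.05],[100,-50,90,95,0,0,-0.1],[100,-60,140,95,0,0,-0.15],[100,-70,190,95,0,0,-0.206]]'; python3 -m inch '[[100,-7,50,0,0,0,0],[100,-14,100,0,0,0,0],[100,-19,150,0,0,0,0],[100,-19,157,0,0,0,0],[100,-19,157,0,0,0,0],[100,-19,157,0,0,0,0]]'
python3 - <<'E'
from h import *
p,_=snap('top')
t=load('top')[0]
a=cv2.resize(p[190:260,135:240],None,fx=5,fy=5,interpolation=cv2.INTER_CUBIC)
cv2.imwrite('pics/t7.png',np.hstack([a]))
b=cv2.resize(p[160:240,285:400],None,fx=5,fy=5,interpolation=cv2.INTER_CUBIC)
b=cv2.copyMakeBorder(b,0,0,0,0,0);w=max(a.shape[1],b.shape[1])
f=lambda i:cv2.copyMakeBorder(i,0,0,0,w-i.shape[1],cv2.BORDER_CONSTANT)
cv2.imwrite('pics/t7.png',cv2.resize(np.vstack([f(a),f(b)]),None,fx=.8,fy=.8))
E
```

```text
time: 11.1
tool_pos: [0.4997, 0.1488, 0.1018]
orientation: [2.24, 2.201, 0.003]
force: [1.1, 0.7, -0.2]
grip_width: 0.0724
grip_force: 0.0
time: 11.7
tool_pos: [0.4813, 0.3031, 0.1012]
orientation: [2.238, 2.204, -0.0]
force: [1.2, -0.5, 0.4]
grip_width: 0.0853
grip_force: 0.0
```

View pics/t7.png

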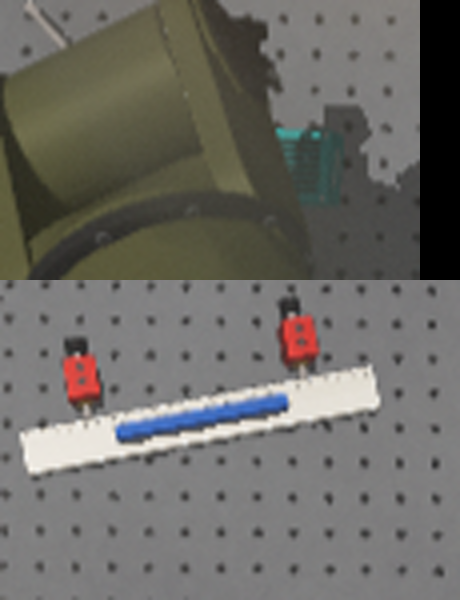

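```bash
python3 - <<'E'
from h import *
s=[world('top',285+x/4,160+(y-280)/4,z=.012)[:2] for x,y in((22,432),(32,474),(380,405),(372,367))]
y=(s[0]+s[1]-s[2]-s[3])/2;print('se',np.mean(s,0),np.linalg.norm(y),'xang',np.arctan2(-y[0],y[1]))
E
python3 -m inch '[[100,-1,4,-30,0,0,0],[100,-1,4,-60,0,0,0],[100,-1,4,-80,0,0,0],[100,-1,4,-93,0,0,0],[100,-1,4,-93,0,0,0],[0,-1,4,-93,0,0,0],[0,-1,4,-93,0,0,0],[0,-1,4,-93,0,0,0]]';python3 -m inch '[[0,0,0,0,0,0,0],[0,0,0,0,0,0,0],[0,0,0,0,0,0,0],[0,0,0,5,0,0,0],[0,0,0,15,0,0,0]]'
```

```text
se [ 0.58756246 -0.03888009] 0.2470566578323992 xang 0.20649142524771985
time: 12.55
tool_pos: [0.4809, 0.3082, 0.0097]
orientation: [2.238, 2.204, 0.004]
force: [2.7, 1.2, -0.4]
grip_width: 0.0468
grip_force: 61.9
time: 13.05
tool_pos: [0.4797, 0.3077, 0.0233]
orientation: [-2.238, -2.204, 0.002]
force: [-0.5, -0.6, -3.2]
grip_width: 0.0473
grip_force: 62.1
```

```bash
python3 -m inch '[[0,0,0,40,0,0,0],[0,0,-20,70,0,0,0.02],[0,4,-65,75,0,0,0.05],[0,9,-110,75,0,0,0.08],[0,14,-155,75,0,0,0.11],[0,19,-200,75,0,0,0.14],[0,24,-245,75,0,0,0.17],[0,29,-285,75,0,0,0.2]]'; python3 -m inch '[[0,4,-30,0,0,0,0.015],[0,9,-60,0,0,0,0.015],[0,9.5,-75,0,0,0,0.015],[0,9.5,-75,-30,0,0,0.015],[0,9.5,-75,-55,0,0,0.015],[0,9.5,-75,-75,0,0,0.015],[0,9.5,-75,-85,0,0,0.015],[0,9.5,-75,-85,0,0,0.015]]'
```

```text
time: 13.85
tool_pos: [0.509, 0.0209, 0.0991]
orientation: [2.005, 2.418, 0.001]
force: [0.2, 0.4, -2.5]
grip_width: 0.0467
grip_force: 63.3
time: 14.65
tool_pos: [0.5181, -0.0516, 0.0126]
orientation: [-1.987, -2.431, 0.001]
force: [-0.2, 1.3, -2.7]
grip_width: 0.0471
grip_force: 63.2
```

```bash
python3 -m inch '[[0,0,0,-2,0,0,0],[0,0,0,-4,0,0,0],[0,0,0,-4,0,0,0],[70,0,0,-4,0,0,0],[70,0,0,-4,0,0,0],[70,0,0,-4,0,0,0],[70,0,0,30,0,0,0],[70,0,0,60,0,0,0]]'; python3 -m inch '[[20,-20,-4,20,0,0,0],[0,-55,-11,20,0,0,0],[0,-60,-12,20,0,0,0],[0,-60,-12,20,0,0,0],[0,-60,-12,-10,0,0,0],[0,-60,-12,-40,0,0,0],[0,-60,-12,-55,0,0,0],[0,-60,-12,-55,0,0,0]]';python3 - <<'E'
from h import *
snap('scene','s8.png',(200,180,360,290),5)
E
```

```text
time: 15.45
tool_pos: [0.5184, -0.052, 0.074]
orientation: [-1.988, -2.431, 0.001]
force: [1.1, 0.5, -0.9]
grip_width: 0.0596
grip_force: 0.0
time: 16.25
tool_pos: [0.4583, -0.0637, 0.0164]
orientation: [-1.986, -2.43, 0.002]
force: [0.3, 0.3, 0.5]
grip_width: 0.0001
grip_force: 0.0
```

View pics/s8.png

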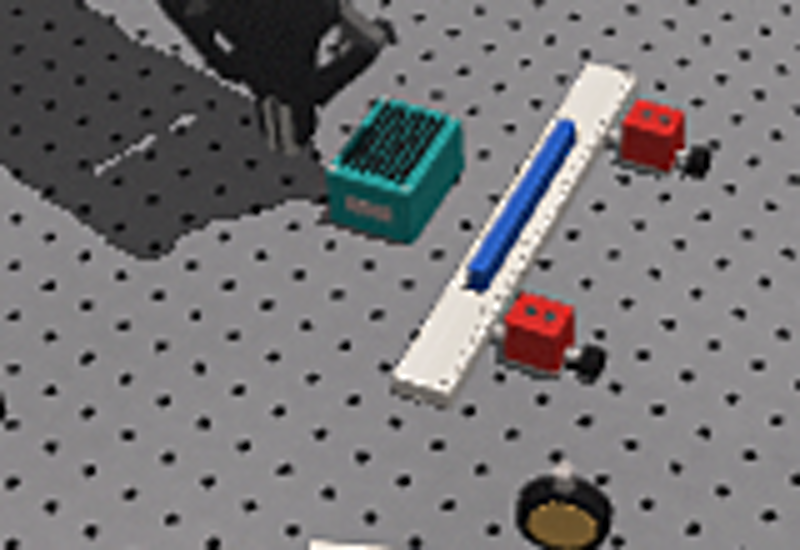

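```bash
python3 -m inch '[[0,8,1.6,-6,0,0,0],[0,14,2.8,-6,0,0,0],[0,18,3.6,-6,0,0,0],[0,21,4.2,-6,0,0,0],[0,24,4.9,-6,0,0,0],[0,26,5.3,-6,0,0,0],[0,28,5.7,-6,0,0,0],[0,30,6.1,-6,0,0,0]]'|sed -n '2p;4p'; python3 -m inch '[[0,1.5,0.3,0,0,0,0],[0,3,0.6,0,0,0,0],[0,4.5,0.9,0,0,0,0],[0,6,1.2,0,0,0,0],[0,7.5,1.5,0,0,0,0],[0,9,1.8,0,0,0,0],[0,10.5,2.1,0,0,0,0],[0,12,2.4,0,0,0,0]]'|sed -n '2p;4p'; python3 -m inch '[[0,1.5,0.3,0,0,0,0],[0,3,0.6,0,0,0,0],[0,4.5,0.9,0,0,0,0],[0,6,1.2,0,0,0,0]]'|sed -n '2p;4p'
```

```text
tool_pos: [0.4886, -0.0579, 0.0123]
force: [-3.2, -0.4, 1.5]
tool_pos: [0.5008, -0.0555, 0.0123]
force: [-2.5, -0.7, 1.7]
tool_pos: [0.5068, -0.0543, 0.0123]
force: [-3.1, 0.6, 2.2]
```

```bash
python3 -m inch '[[0,1,0.2,0,0,0,0],[0,2,0.4,0,0,0,0],[0,3,0.6,0,0,0,0],[0,4,0.8,0,0,0,0],[0,5,1,0,0,0,0],[0,6,1.2,0,0,0,0],[0,7,1.4,0,0,0,0],[0,8,1.6,0,0,0,0]]'|sed -n '2p;4p'; python3 -m inch '[[0,1,0.2,0,0,0,0],[0,2,0.4,0,0,0,0]]'|sed -n '2p;4p'; python3 -m inch '[[0,0.5,0.1,0,0,0,0],[0,1,0.2,0,0,0,0]]'|sed -n '2p;4p'
python3 - <<'E'
from h import *
snap('scene','s9.png',(230,185,350,275),6)
E
```

```text
tool_pos: [0.5147, -0.0527, 0.0123]
force: [-2.5, -0.5, 0.2]
tool_pos: [0.5153, -0.0525, 0.0122]
force: [-20.0, -4.5, 16.2]
tool_pos: [0.5155, -0.0525, 0.0122]
force: [-26.6, -6.0, 19.3]
```

View pics/s9.png

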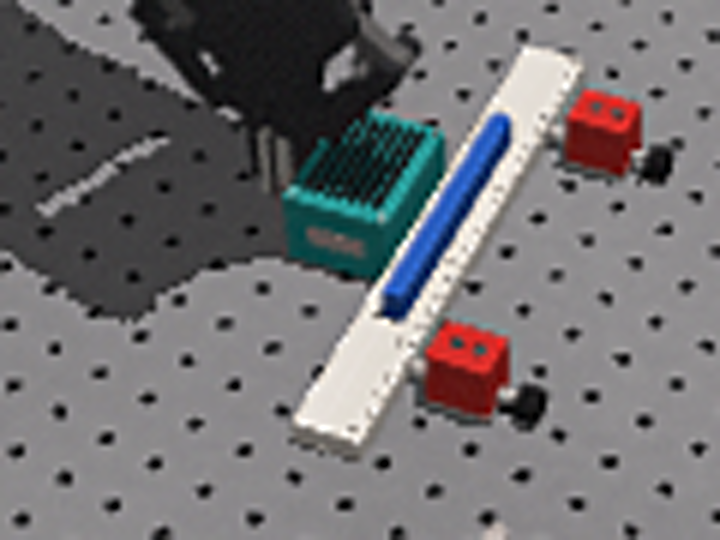

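The push came on harder than intended (27 N at the wrist), so I am backing off to about 8 N immediately.

```bash
python3 -m inch '[[0,-2,-0.4,0,0,0,0]]'|sed -n '1,2p;4p'
python3 - <<'E'
from h import *
print(readout.state()['force'])
E
```

```text
time: 19.65
tool_pos: [0.5149, -0.0527, 0.0123]
force: [-0.9, 0.7, 0.1]
[-0.8839414   0.74117274  0.14936839]
```

```bash
python3 -m inch '[[0,0.4,0.1,0,0,0,0],[0,0.4,0.1,0,0,0,0]]'|sed -n '2p;4p'; python3 -m inch '[[0,0.3,0,0,0,0,0],[0,0.3,0,0,0,0,0]]'|sed -n '2p;4p'
```

```text
tool_pos: [0.5151, -0.0526, 0.0122]
force: [-11.6, -2.7, 7.9]
tool_pos: [0.5151, -0.0526, 0.0122]
force: [-12.9, -3.7, 10.1]
```

```bash
python3 -m inch '[[0,-0.1,0,0,0,0,0],[0,-0.1,0,0,0,0,0],[0,-0.1,0,0,0,0,0],[0,-0.1,0,0,0,0,0],[0,-0.1,0,0,0,0,0],[0,-0.1,0,0,0,0,0]]'|sed -n '1,2p;4p'; python3 -m inch '[[0,-1,-0.2,0,0,0,0],[0,-3,-0.6,0,0,0,0],[0,-10,-2,0,0,0,0],[0,-30,-6,0,0,0,0],[0,-60,-12,40,0,0,0],[0,-100,-50,80,0,0,0],[0,-120,-100,100,0,0,0],[0,-140,-150,100,0,0,0]]'|sed -n '2p;4p'
python3 - <<'E'
from h import *
p,_=snap('top');q,_=snap('scene')
a=cv2.resize(p[160:250,285:400],(690,540),interpolation=cv2.INTER_CUBIC)
cv2.imwrite('pics/t10.png',a)
E
```

```text
time: 20.65
tool_pos: [0.5151, -0.0526, 0.0122]
force: [-12.7, -3.6, 9.3]
tool_pos: [0.3863, -0.1792, 0.111]
force: [2.3, -0.4, -0.8]
```

View pics/t10.png

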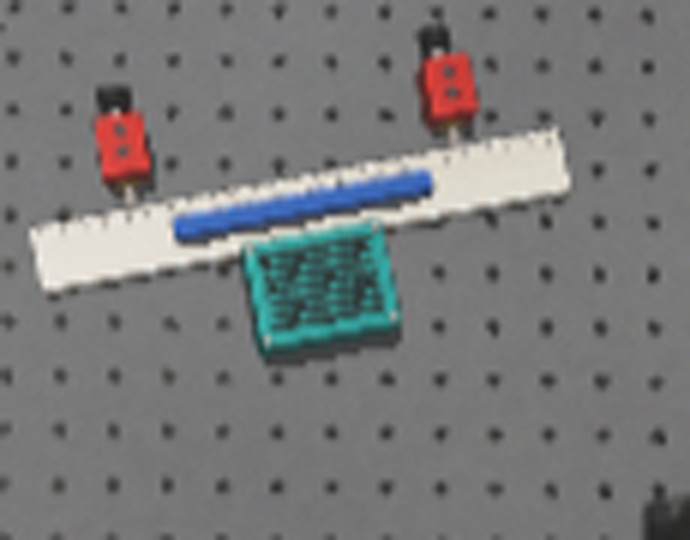

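```bash
python3 -c "
from rig import *
print(job_done())"
```

```text
the job is handed in; nothing more can be done
None
```

I handed the job in with the straightedge on both screw tips and the teal laser flush against its other edge between the stops. One laser push briefly read about 27 N at the wrist before I backed off to about 13 N; I could not measure the force on each stop, so I can't confirm it stayed under 10 N.

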